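# Return the card tray under the sorting rack and bolt it

## Task

Put the loose grey card tray back into the bottom bay of the sorting rack: slide it in under the overhanging decks, pull tab outwards, until it is fully home against the back. Then slide the steel bolt beside the mouth fully shut in front of it so that the tray cannot come out, and leave the other things on the desk where they are.

Things in the scene. Friction and masses are not known exactly. Their poses are not given: they have to be found in the camera images.
- rack: white and clear sorting rack fixed to the desk, 148 mm wide, 156 deep, 226 tall. Origin: on the desk, middle of the mouth of its bottom bay; +x points into the bay, -y right looking in. The desk is the bay's floor: side walls 132 mm apart, x = 0 to 144 mm; back stop at x = 132 mm; deck above at z = 75 mm. Beside the mouth (-y) a slide bolt in a bracket reaching y = -152 mm
- rack_edge (a point): middle of the front edge of the deck over the bay, at x = -12, z = 75 mm in the rack's frame; axes as the rack's. The rack's decks and lips overhang the mouth along this edge, y = -74 to 74 mm, from z = 75 up to 226 mm, so a hand pinching the tab or bolt there must lean back, out of the mouth
- tray: loose grey open card tray, 130 mm long (x), 120 wide, 40 high, about 0.3 kg, full of cards, flat on the desk. Origin: under the middle of this body, at desk height. On its front (x = -65 mm) an upright pull tab, 12 mm thick (y), x = -65 to -115, z = 18 to 60 mm. Fully home its back touches the bay's back stop: its origin is then at x = 67, y = 0 mm in the rack's frame
- tray_tab (a point): the place to pinch the tray's tab: 30 mm in front of the tray's front, 45 mm above its underside; axes as the tray's, the tab's flat sides face y
- bolt (a joint): travel of the steel slide bolt, m: 0 drawn back (to the rack's -y), 0.045 fully shut (towards +y). It stays where left; friction about 1.5 N. Its bar is 70 mm long, z = 13 to 29, x = -18 to -4 mm in the rack's frame; drawn back its end is at y = -79 mm, shut at y = -34 mm, in front of the tray's corner; under 0.012 it clears the mouth
- bolt_fin (a point): middle of the bolt's handle, an upright plate fin 8 mm thick (y), from x = -18 to -60 mm, z = 14 to 60 mm in the rack's frame; this point is at x = -39, y = -114 plus the travel, z = 45 mm there; axes as the rack's
- punch: two-hole paper punch with a blue lever, 115 x 75 mm, 65 mm high, on a thin green cutting mat; a bystander, leave alone. Origin: centre of its underside
- stapler: black stapler with a steel top, 130 x 36 mm, 40 mm high; a bystander, leave alone. Origin: centre of its underside
- tape: black tape dispenser, 140 x 60 mm, 75 mm high; a bystander, leave alone. Origin: centre of its underside
- pens: dark round pen pot, 76 mm across, 95 mm high with pens to 155 mm; a bystander, leave alone. Origin: centre of its underside
- stamp: small wooden rubber stamp, 60 x 30 mm, 58 mm high with its knob; a bystander, leave alone. Origin: centre of its underside
- eraser: white eraser, 60 x 26 mm, 14 mm high; a bystander, leave alone. Origin: centre of its underside
There are look-alikes about, which are no part of the job. What is shaped like the tray but blue is not meant.

How it is judged:
On the way, in this order (a step that is already met when the one before it is completed fails the run):
1. the tray is fully home in the bay with the bolt still drawn back (x of tray in the frame of rack between 0.061 and 0.074 m and y of tray in the frame of rack between -0.012 and 0.012 m and height (world z) of tray below 0.006 m and angle between tray's own z axis and vertical below 0.06 rad and angle between the x axis of tray and the x axis of rack, either way round below 0.12 rad and value of joint bolt below 0.025 m), for 0.2 s.
2. the bolt is shut in front of the tray (value of joint bolt above 0.04 m), for 0.2 s.
At the end, for the whole second after the job is handed in: The tray lies flat on the desk in the bottom bay, at rest, tab outwards, its origin 61 to 74 mm inside the mouth (home is 67) and within 12 mm of the bay's middle line, turned by less than 0.12 rad; the bolt's travel is over 40 mm of its 45 (x of tray in the frame of rack between 0.061 and 0.074 m and y of tray in the frame of rack between -0.012 and 0.012 m and height (world z) of tray below 0.006 m and angle between tray's own z axis and vertical below 0.06 rad and angle between the x axis of tray and the x axis of rack, either way round below 0.12 rad and value of joint bolt above 0.04 m and linear speed of tray below 0.01 m/s); the robot touches nothing.
It fails at once if another thing on the desk was shifted by more than 30 mm or tipped over (distance of any of punch, stapler, tape, pens, stamp, eraser from where it was at the start of the episode above 0.03 m or angle between any of punch, stapler, tape, pens, stamp, eraser's own z axis and vertical above 0.4 rad).
It also fails if it takes over 61 s, if anything falls off the work surface, if the arm or the gripper's body presses on something with over 40 N, if the wrist force passes 120 N, or if a joint passes its speed limit or range.

## Robot

A 6-joint arm with a two-finger parallel gripper is mounted at the origin on the work surface. World frame = base frame: x ahead of the robot, y to its left, z up, the work surface at z = 0. Lengths are in m, angles in rad, forces in N, time in s.
With the tool pointing down it reaches from about 0.35 to 0.95 m from the base axis. Payload 17.4 kg.
Tool frame: the origin (TCP) lies at the centre of the arm's flange, where the gripper is bolted on; the fingertips stand 186 mm ahead of it and the grasp point (between the pads) lies 167 mm ahead of it; z points along the fingers, y is the line along which they close (so a half turn about z gives the same grasp; the last joint's range is limited). The gripper opens to 93 mm and grips with 3 to 60 N. Pads are 15 mm wide; open, the fingers measure 128 mm over their backs; the gripper's body (75 mm by 188 mm) begins 65 mm behind the grasp point.
Start: joints at [-1.305, 0.116, 1.442, -0, 1.584, -0.038], TCP at [0.202, -0.644, 0.405] pointing down, gripper open.
Joint ranges: [-2.83, 2.83], [-0.83, 2.19], [0.07, 2.5], [-1.14, 4.28], [0.01, 3], [-2.97, 2.97]. Speed limits (rad/s): [1.89, 1.89, 2.22, 3.14, 3.14, 3.14].

## Interface

Orientations are given as a unit quaternion [w, x, y, z].
In Python, from rig import ctrl gives the robot as it stands.
- The arm moves only by the tool step_arm, never from a script. Its argument "motion" is text: rows parted by semicolons, each of 6 numbers parted by spaces: the shift along the tool's x, y, z each as a share of 25 cm, from -1 to 1, then the turn, a rotation vector about the tool's x, y, z each as a share of 90 degrees, from -1 to 1. In form: tx ty tz rx ry rz; .... A call has 1 to 5 rows; each row is the pose to reach, as a shift and turn from the pose commanded when the call began, along the tool's axes at that moment; what a row does not reach only later rows make up. A row lasts 1/8 s, in which the tool goes at most 62.5 mm and 10.7 degrees, less where a joint would pass 70% of its speed; a pose out of reach is approached as far as the arm can. A call with a number of a shift or a turn outside -1 to 1 is refused whole. A call with a gripper value outside its range is refused whole. "fingers" is the opening, from -1 (shut) to 1 (fully open), set as the call begins (left out, the last holds). The fingers move at their own pace and stop on an object; the grip force is fixed at half the most. Time passes only in rows, so rows that repeat a pose let the fingers close. It gives the time, the measured TCP pose, the force, the opening and the grip force at its end, in the units of the state.
- ctrl.observe(): the state, without advancing time (a new reading comes with each control period).
- ctrl.capture(name): name is "scene" or "top" or "wrist"; returns a dict with "img" (480x640x3 uint8, red, green, blue), "fx", "fy", "cx", "cy" (pixels), "R" (3x3) and "t" (3): a world point X has camera coordinates R X + t. Camera axes: x right, y down, z forward; pixel columns grow to the right and rows downward; lengths in m; the calibration is good to about 2 mm. A picture is of the moment at which its call begins. There is no depth.
- ctrl.sign_off(): hands the job in; it is judged then, once.
Trained networks look in a picture, given as the dict that the camera call returned (one of the last four; its "shot" number tells which), for a name from the list of things; names that differ only in an ending like _2 or _b are one class to them, and where a whole thing is asked for, a point or a joint stands for the part that bears it (a point fixed in the world has none). Each returns a list of dicts, best first, with "p" (0 to 1); they miss things now and then, are a little off and sometimes report something else, mostly with a low value. They report only what shows in the picture. A call takes as long as a camera call. They do not tell look-alikes from the thing itself.
- ctrl.search_frame(picture, name): "centre" ([x, y, z] in m, in the coordinates of the camera as it stood for that picture, good to about 4 mm: the middle of the surface that is visible of it).
- ctrl.silhouettes(picture, name): "mask" (480x640 bool, what is visible of it).
- ctrl.spot_point(picture, name): "centre" ([x, y, z] in m, in the coordinates of the camera as it stood for that picture, good to about 4 mm: a listed point, or the origin of a listed thing).
The state is a dict: "clock": time; "q": joint angles; "joint_vel": joint speeds; "tau": joint torques, N m; "tool_pos": TCP position; "orientation": TCP orientation; "contact_force": force on the tool from outside, world axes, zero at the start; "wrist_torque": the same for the moment, N m; "opening": finger opening in m; "grasp_force": force on a finger pad.
Only numpy, scipy, OpenCV 4.12 (cv2) and the standard library are available. Lean on these libraries where they do the work, as an engineer would, in place of code of your own. Each camera call takes 0.05 s, during which the arm holds its last target. There are 200 camera calls.

## Working session

There is one attempt and no reset: what is moved stays moved. The work goes in short steps, Python scripts to look and compute and a tool call to move; the robot and the scene stay as the last step left them, time stands still between calls to the robot, and variables do not carry over. Pictures are saved under pics/ and viewed, at most 10 in all, crops included, and the job is handed in when it is done.

Besides the shell and the picture viewer there is one more tool, called after "Emit:" by a JSON object that holds its "fn" and its "kwargs". step_arm: Moves the arm, as the interface text tells. Its arguments: {"type":"object","properties":{"motion":{"type":"string"},"fingers":{"type":"number"}},"required":["motion"]}

```bash
mkdir -p pics
cat > h.py <<'E'
from rig import ctrl
import numpy as np, cv2
from scipy.spatial.transform import Rotation as Ro
def w(p,c): return np.array(p['R']).T@(np.array(c)-np.array(p['t']))
def pix(p,X):
    c=np.array(p['R'])@np.array(X)+np.array(p['t']); return p['fx']*c[0]/c[2]+p['cx'],p['fy']*c[1]/c[2]+p['cy']
def ray(p,u,v,z):
    d=np.array(p['R']).T@np.array([(u-p['cx'])/p['fx'],(v-p['cy'])/p['fy'],1]); o=-np.array(p['R']).T@np.array(p['t'])
    return o+d*(z-o[2])/d[2]
def save(p,n): cv2.imwrite('pics/'+n+'.png',cv2.cvtColor(p['img'],cv2.COLOR_RGB2BGR))
E
python3 - <<'E'
from h import *
s=ctrl.observe();print(s)
for n in ['scene','top']:
    p=ctrl.capture(n);save(p,n)
    print(n,-np.array(p['R']).T@np.array(p['t']))
    for k in ['rack','rack_edge','tray','tray_tab','bolt_fin','punch','stapler','tape','pens','stamp','eraser']:
        print(k,[(round(d['p'],2),w(p,d['centre']).round(3).tolist()) for d in ctrl.spot_point(p,k)[:3]])
E
```

```text
{'clock': 0.0, 'q': array([-1.30481131e+00,  1.16473357e-01,  1.44226016e+00, -2.21615328e-05,
        1.58401278e+00, -3.78183514e-02]), 'joint_vel': array([-0.00040084,  0.00073783,  0.00054161, -0.00074076,  0.00023567,
        0.00020521]), 'tau': array([-7.58226579e-04, -7.21258307e+01, -6.22607660e+01,  7.80238467e-02,
        2.38575874e-02, -8.15730118e-05]), 'tool_pos': array([ 0.20190613, -0.64410192,  0.40401675]), 'orientation': array([-5.71809727e-04,  9.88484963e-01,  1.51318028e-01, -7.66708241e-05]), 'contact_force': array([-0.55321876, -0.07863314,  0.63191189]), 'wrist_torque': array([-0.03315962,  0.00914963, -0.00937666]), 'grasp_force': 0.0, 'opening': 0.09290819068266219}
scene [ 1.26803339 -0.15551892  0.88311858]
rack [(0.84, [0.606, 0.094, 0.005])]
rack_edge [(0.72, [0.605, 0.082, 0.077])]
tray [(0.84, [0.611, -0.457, 0.002]), (0.83, [0.544, -0.231, -0.001]), (0.83, [0.309, -0.16, 0.003])]
tray_tab [(0.87, [0.525, -0.488, 0.054]), (0.85, [0.483, -0.301, 0.051]), (0.66, [0.381, -0.096, 0.046])]
bolt_fin [(0.77, [0.698, 0.032, 0.048])]
punch [(0.75, [0.503, 0.4
[... 164 characters left out ...]
mp [(0.72, [0.348, -0.527, -0.001]), (0.55, [0.607, 0.091, 0.002])]
eraser [(0.49, [0.414, 0.109, 0.002])]
top [ 0.24230363 -0.04779585  1.46248151]
rack [(0.56, [0.605, 0.088, -0.002])]
rack_edge [(0.89, [0.608, 0.079, 0.076])]
tray [(0.76, [0.613, -0.463, 0.0]), (0.68, [0.606, 0.083, 0.075]), (0.65, [0.31, -0.161, -0.002])]
tray_tab [(0.95, [0.383, -0.102, 0.042]), (0.84, [0.486, -0.305, 0.041]), (0.7, [0.525, -0.492, 0.042])]
bolt_fin []
punch [(0.64, [0.504, 0.413, -0.001])]
stapler [(0.6, [0.762, -0.211, 0.0])]
tape [(0.8, [0.69, 0.34, -0.0])]
pens [(0.93, [0.39, 0.279, -0.0])]
stamp [(0.51, [0.352, -0.531, 0.001])]
eraser [(0.47, [0.419, 0.102, -0.002]), (0.17, [0.501, 0.414, -0.002])]
```

View pics/scene.png

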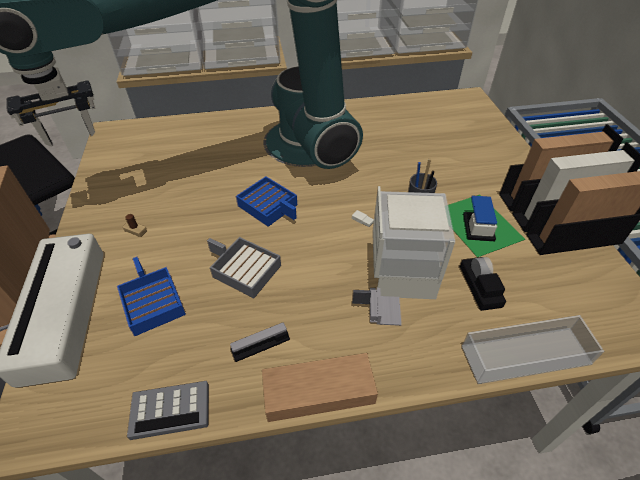

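View pics/top.png

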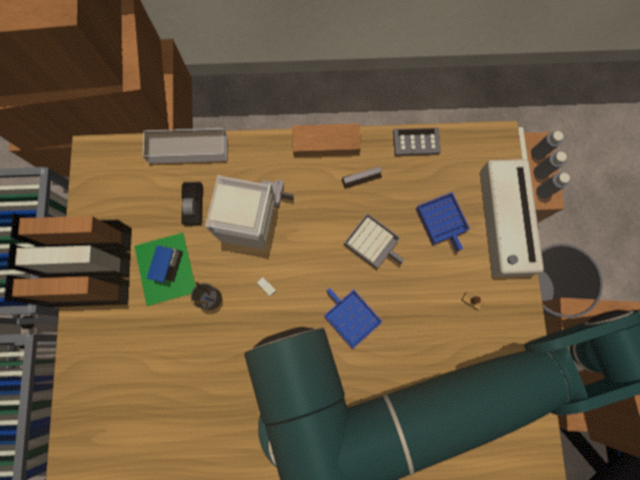

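The scene shows the grey tray at about (245,265) with its tab at (217,247) pointing towards the robot's right. The blue look-alikes are at (268,200) and (150,298). The rack is at (412,240), its mouth faces left/-y, and its bolt is at (370,300). The network estimates agree with this. Next I'll refine the poses by fitting silhouettes.

```bash
cat > fit.py <<'E'
from h import *
from scipy.optimize import minimize
def box(x0,x1,y0,y1,z0,z1): return np.array([[x,y,z] for x in(x0,x1) for y in(y0,y1) for z in(z0,z1)])
TRAY=[box(-.065,.065,-.06,.06,0,.04),box(-.115,-.065,-.006,.006,.018,.06)]
RACK=[box(-.012,.144,-.074,.074,.075,.226),box(0,.144,-.074,.074,0,.1)]
def render(p,boxes,q,ss=4):
    c,s=np.cos(q[2]),np.sin(q[2]); m=np.zeros((480*1,640),np.uint8)
    for b in boxes:
        X=np.c_[c*b[:,0]-s*b[:,1]+q[0],s*b[:,0]+c*b[:,1]+q[1],b[:,2]]
        C=X@np.array(p['R']).T+p['t']; uv=np.c_[p['fx']*C[:,0]/C[:,2]+p['cx'],p['fy']*C[:,1]/C[:,2]+p['cy']]
        h=cv2.convexHull((uv*16).astype(np.int32)); cv2.fillConvexPoly(m,h,255,cv2.LINE_AA,4)
    return m/255.
def fit(views,boxes,q0):
    def cost(q): return sum(1-np.minimum(r,m).sum()/np.maximum(r,m).sum() for p,m in views for r in [render(p,boxes,q)])
    S=np.array(q0)+np.array([[0,0,0],[.015,0,0],[0,.015,0],[0,0,.15]])
    r=minimize(cost,q0,method='Nelder-Mead',options=dict(initial_simplex=S,xatol=1e-4,fatol=1e-4)); return r.x,r.fun
E
python3 - <<'E'
from fit import *
vt,vr=[],[]
for n in ['scene','top']:
    p=ctrl.capture(n)
    for name,xyz,L in [('tray',(.544,-.231,.03),vt),('rack',(.62,.16,.12),vr)]:
        u,v=pix(p,xyz)
        for d in ctrl.silhouettes(p,name):
            m=d['mask']
            if m[int(v)-3:int(v)+4,int(u)-3:int(u)+4].any():
                ys,xs=np.where(m); print(n,name,round(d['p'],2),m.sum(),xs.min(),xs.max(),ys.min(),ys.max()); L.append((p,m*1.)); break
for V,B,q in [(vt,TRAY,[.544,-.231,.89]),(vr,RACK,[.606,.09,1.34])]:
    for W in ([V] if len(V)<2 else [V,V[:1],V[1:]]): print(fit(W,B,q))
    
p=ctrl.capture('scene');q=[.606,.09,1.34]
for i in range(3):
    p=ctrl.capture('scene');print([w(p,d['centre']).round(3).tolist() for d in ctrl.spot_point(p,'bolt_fin')[:1]+ctrl.spot_point(p,'rack_edge')[:1]])
cv2.imwrite('pics/crop.png',cv2.resize(cv2.cvtColor(p['img'],cv2.COLOR_RGB2BGR)[180:340,330:490],None,fx=3.75,fy=3.75,interpolation=cv2.INTER_CUBIC))
E
```

```text
scene tray 0.85 2841 208 280 237 298
scene rack 0.89 8812 352 454 188 324
top tray 0.61 1869 344 403 213 268
top rack 0.59 4162 206 292 175 248
(array([ 0.5479412 , -0.2302093 ,  0.87290858]), np.float64(0.11846219270406577))
(array([ 0.54433887, -0.23020887,  0.87883536]), np.float64(0.055541636879972156))
(array([ 0.54894126, -0.23020893,  0.87064606]), np.float64(0.04044238922561627))
(array([0.6099028 , 0.08823784, 1.33261259]), np.float64(0.3057717853996482))
(array([0.61824296, 0.08637225, 1.29897432]), np.float64(0.16503137537932278))
(array([0.60929664, 0.08677969, 1.34769348]), np.float64(0.11905917988504444))
[[0.698, 0.033, 0.046], [0.602, 0.081, 0.075]]
[[0.696, 0.03, 0.048], [0.607, 0.082, 0.074]]
[[0.695, 0.031, 0.047], [0.604, 0.08, 0.076]]
```

View pics/crop.png

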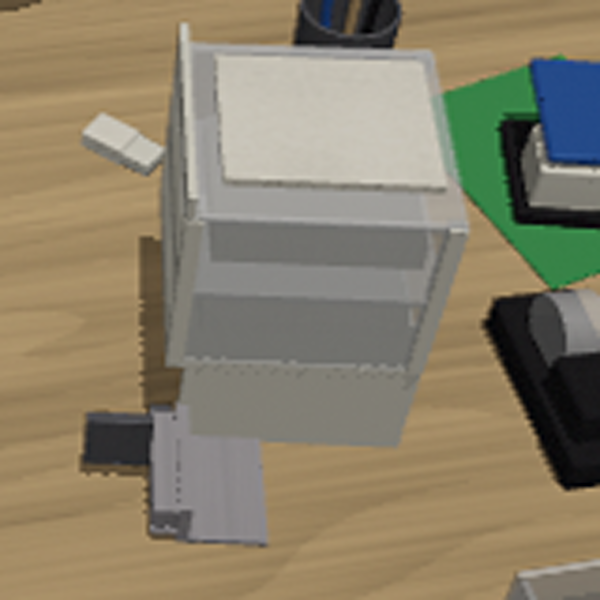

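The crop shows the rack from above. The near-wall base edge runs from crop (185,433) to (400,445), the top near edge from (200,218) to (467,230), and the fin is the dark plate at (115,440). The bracket spoils the rack mask, so I'll check the yaw from these edges.

Run:
```python
from fit import *
p=ctrl.capture('scene')
P=lambda u,v,z: ray(p,330+u/3.75,180+v/3.75,z)
for n,(a,b,z) in dict(base=((190,433),(400,445),0),top=((200,218),(467,230),.226),topfar=((190,43),(432,50),.226),back=((432,50),(467,230),.226),front=((183,27),(200,218),.226)).items():
    A,B=P(*a,z),P(*b,z); d=B-A; print(n,A.round(3),B.round(3),np.hypot(*d[:2]).round(3),np.arctan2(d[1],d[0]).round(3))
# fit with bracket included
R2=RACK+[box(-.018,.012,-.152,-.074,0,.035),box(-.06,-.018,-.118,-.11,.014,.06)]
for n in ['scene','top']:
    p=ctrl.capture(n); 
    d=[d for d in ctrl.silhouettes(p,'rack')][0]; print(n,fit([(p,d['mask']*1.)],R2,[.606,.09,1.34]))
    R3=RACK+[box(-.022,.03,-.152,-.074,0,.035),box(-.06,-.018,-.118,-.11,.014,.06)]
    print(fit([(p,d['mask']*1.)],R3,[.606,.09,1.34]))
```

```text
base [0.677 0.09  0.   ] [0.709 0.222 0.   ] 0.136 1.331
top [0.691 0.069 0.226] [0.724 0.209 0.226] 0.144 1.339
topfar [0.55  0.101 0.226] [0.581 0.243 0.226] 0.145 1.355
back [0.581 0.243 0.226] [0.724 0.209 0.226] 0.147 -0.232
front [0.535 0.101 0.226] [0.691 0.069 0.226] 0.159 -0.2
scene (array([0.6043922 , 0.09483161, 1.34808059]), np.float64(0.12565569398546195))
(array([0.60399162, 0.09545475, 1.35074496]), np.float64(0.10565626523017535))
top (array([0.60644561, 0.089624  , 1.36112552]), np.float64(0.10221010888423365))
(array([0.60515437, 0.08981495, 1.36411701]), np.float64(0.10650672727716903))
```

```bash
cat > mv.py <<'E'
from h import *
def T(yaw,g,th,back=0):
    X=np.array([np.cos(yaw),np.sin(yaw),0]);Y=np.array([np.sin(yaw),-np.cos(yaw),0]);Z=np.array([0,0,1.])
    z=np.sin(th)*X-np.cos(th)*Z; x=np.cross(Y,z)
    return np.array(g)-(0.167+back)*z, Ro.from_matrix(np.c_[x,Y,z])
def cur():
    s=ctrl.observe(); o=s['orientation']; return s['tool_pos'],Ro.from_quat([o[1],o[2],o[3],o[0]])
def row(t,c=None):
    c=c or cur(); d=c[1].inv().apply(t[0]-c[0])/.25; r=(c[1].inv()*t[1]).as_rotvec()/(np.pi/2)
    return np.r_[d,r].round(3).tolist()
RK=np.array([.606,.092]);RY=1.345
def rk(x,y,z): c,s=np.cos(RY),np.sin(RY); return np.array([RK[0]+c*x-s*y,RK[1]+s*x+c*y,z])
E
python3 - <<'E'
from mv import *
t=T(.873,[.486,-.303,.045],np.radians(40),.1); print(t[0],row(t))
E
```

```text
[ 0.37572613 -0.43450883  0.24953387] [0.914, -0.592, 0.621, 0.126, 0.432, -0.347]
```

Emit:
{"fn": "step_arm", "kwargs": {"motion": "0.914 -0.592 0.621 0.126 0.432 -0.347; 0.914 -0.592 0.621 0.126 0.432 -0.347; 0.914 -0.592 0.621 0.126 0.432 -0.347; 0.914 -0.592 0.621 0.126 0.432 -0.347; 0.914 -0.592 0.621 0.126 0.432 -0.347", "fingers": 1}}

```text
clock: 2.88
tool_pos: [0.3759, -0.4337, 0.2493]
orientation: [-0.145, 0.851, 0.398, 0.312]
contact_force: [1.6, 0.0, -0.4]
opening: 0.0928
grasp_force: 0.0
```

Run:
```python
from mv import *
p=ctrl.capture('wrist');save(p,'w1')
print([(round(d['p'],2),w(p,d['centre']).round(4).tolist()) for d in ctrl.spot_point(p,'tray_tab')+ctrl.spot_point(p,'tray')])
t=T(.873,[.486,-.303,.045],np.radians(40),.1); print(cur()[0],row(t)); print(ctrl.observe()['q'].round(2),ctrl.observe()['clock'])
```

```text
[(0.88, [0.3793, -0.1042, 0.0413]), (0.59, [0.4807, -0.3012, 0.0438]), (0.67, [0.3079, -0.1614, 0.0007]), (0.65, [0.5478, -0.2263, 0.0036])]
[ 0.37595284 -0.43350878  0.24819536] [0.001, 0.002, -0.006, -0.002, -0.001, -0.0]
[-1.02  0.05  1.82  0.65  1.55 -0.44] 3.025
```

View pics/w1.png

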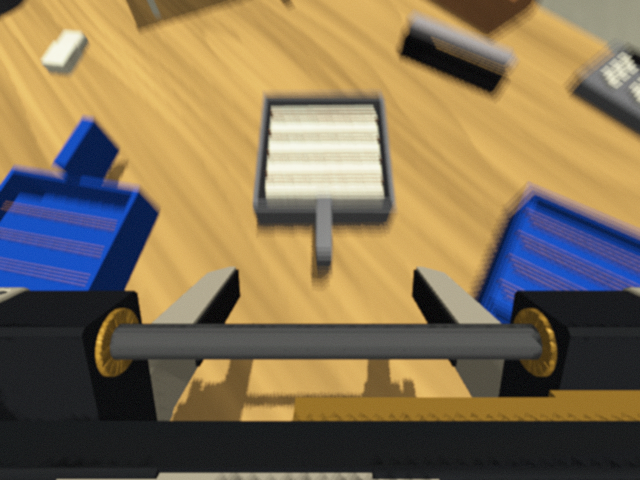

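The wrist view shows the tab at (323,235), centred between the fingers at (238,280) and (415,280) and parallel to them. I'll advance 100 mm and close.

Emit:
{"fn": "step_arm", "kwargs": {"motion": "0 0 0.2 0 0 0; 0 0 0.35 0 0 0; 0 0 0.4 0 0 0; 0 0 0.4 0 0 0"}}

```text
clock: 3.52
tool_pos: [0.4165, -0.3865, 0.1739]
orientation: [-0.144, 0.852, 0.397, 0.31]
contact_force: [-0.2, -1.3, -0.3]
opening: 0.0931
grasp_force: 0.0
```

Emit:
{"fn": "step_arm", "kwargs": {"motion": "0 0 0 0 0 0; 0 0 0 0 0 0; 0 0 0 0 0 0; 0 0 0 0 0 0; 0 0 0 0 0 0", "fingers": -1}}

```text
clock: 4.15
tool_pos: [0.4165, -0.386, 0.1733]
orientation: [-0.144, 0.852, 0.397, 0.31]
contact_force: [-0.7, 0.1, 0.0]
opening: 0.0474
grasp_force: 0.0
```

Run:
```python
from mv import *
s=ctrl.observe();print(s['opening'],s['grasp_force'],s['contact_force'],s['tool_pos'])
# stage: tray aligned, tab 60 mm before clear of mouth: tray origin at rack x=-0.20
for x in(-.20,):
    t=T(RY,rk(x-.095,0,.045),np.radians(40)); print(t[0],row(t))
```

```text
0.04735958211933981 0.0 [-0.74737011  0.08092883  0.00579796] [ 0.41647691 -0.38596604  0.1733387 ]
[ 0.51592186 -0.30013245  0.17292942] [0.396, 0.084, 0.335, 0.194, 0.0, -0.231]
```

Emit:
{"fn": "step_arm", "kwargs": {"motion": "0 0 0 0 0 0; 0 0 0 0 0 0; 0 0 0 0 0 0; 0 0 0 0 0 0; 0 0 0 0 0 0"}}

```text
clock: 4.78
tool_pos: [0.4165, -0.3859, 0.1733]
orientation: [-0.144, 0.852, 0.397, 0.31]
contact_force: [-0.2, -0.3, -0.3]
opening: 0.0118
grasp_force: 30.0
```

Run:
```python
from mv import *
s=ctrl.observe();print(s['opening'],s['grasp_force'],s['contact_force'],s['tool_pos'])
t=T(RY,rk(-.20-.095,0,.045),np.radians(40)); c=cur(); print(row(t))
t0=T(.873,[.486,-.303,.045],np.radians(40))
# rotate in place about tab then move: intermediate rows
from scipy.spatial.transform import Slerp
for f in (.25,.5,.75,1):
    yaw=.873+(RY-.873)*f; g=np.array([.486,-.303,.045])*(1-f)+rk(-.295,0,.045)*f
    print(f,row(T(yaw,g,np.radians(40))))
```

```text
0.011764102227755396 29.99692976474762 [-0.22976827 -0.25892087 -0.32791176] [ 0.41650371 -0.38592906  0.17327944]
[0.396, 0.084, 0.334, 0.194, 0.0, -0.23]
0.25 [0.094, 0.023, 0.08, 0.049, 0.0, -0.058]
0.5 [0.19, 0.045, 0.161, 0.097, 0.0, -0.115]
0.75 [0.291, 0.065, 0.246, 0.145, 0.0, -0.173]
1 [0.396, 0.084, 0.334, 0.194, 0.0, -0.23]
```

The tab is gripped (opening 11.8 mm, 30 N). Next I'll swing the tray into line with the rack.

Emit:
{"fn": "step_arm", "kwargs": {"motion": "0.09 0.023 0.08 0.049 0 -0.058; 0.19 0.045 0.161 0.097 0 -0.115; 0.291 0.065 0.246 0.145 0 -0.173; 0.396 0.084 0.334 0.194 0 -0.23; 0.396 0.084 0.334 0.194 0 -0.23"}}

```text
clock: 5.4
tool_pos: [0.5173, -0.2989, 0.1731]
orientation: [-0.214, 0.734, 0.586, 0.267]
contact_force: [1.6, 4.2, 3.9]
opening: 0.0118
grasp_force: 30.0
```

Run:
```python
from fit import *
from mv import *
s=ctrl.observe();print(s['opening'],s['grasp_force'],s['contact_force'],s['tool_pos'])
p=ctrl.capture('wrist');save(p,'w2')
for k in ['tray_tab','tray','rack','rack_edge','bolt_fin']:
    print(k,[(round(d['p'],2),w(p,d['centre']).round(4).tolist()) for d in ctrl.spot_point(p,k)[:3]])
for n in ['top','scene']:
    p=ctrl.capture(n); g=rk(-.2,0,.03); u,v=pix(p,g)
    for d in ctrl.silhouettes(p,'tray'):
        m=d['mask']
        if m[int(v)-3:int(v)+4,int(u)-3:int(u)+4].any(): print(n,m.sum(),fit([(p,m*1.)],TRAY,[g[0],g[1],RY]),g); break
```

```text
0.011797030820726827 29.99965399503708 [1.63202945 4.24544105 3.90377305] [ 0.51727448 -0.29885826  0.17305378]
tray_tab [(0.68, [0.3805, -0.1017, 0.0419]), (0.57, [0.5389, -0.1927, 0.0422])]
tray [(0.92, [0.5611, -0.0979, -0.0006])]
rack []
rack_edge []
bolt_fin []
top 1713 (array([ 0.56371344, -0.10362514,  1.359041  ]), np.float64(0.10533749613068955)) [ 0.56122349 -0.10292323  0.03      ]
scene 2583 (array([ 0.55838513, -0.10267229,  1.34957506]), np.float64(0.10612545965059073)) [ 0.56122349 -0.10292323  0.03      ]
```

View pics/w2.png

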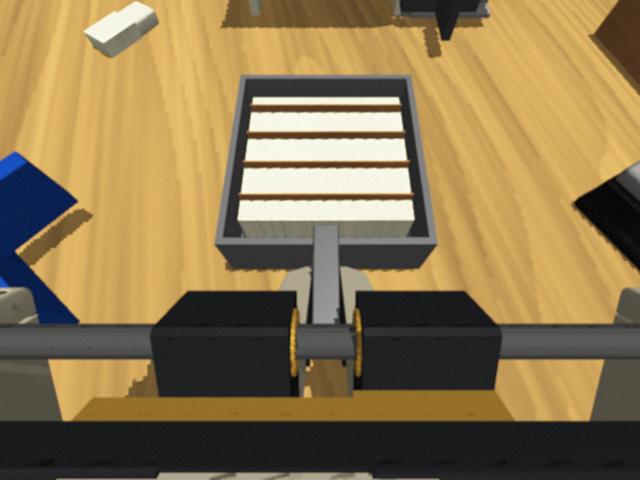

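The wrist view shows the tray straight in the grip. The rack's left wall foot is at about (255,13), the bracket starts near (395,15), and the dark fin is at (447,20). I'll convert these to the rack frame and enlarge that strip.

Run:
```python
from mv import *
p=ctrl.capture('wrist')
cv2.imwrite('pics/w2c.png',cv2.resize(cv2.cvtColor(p['img'],cv2.COLOR_RGB2BGR)[0:60,210:510],None,fx=2.66,fy=2.66*2,interpolation=cv2.INTER_CUBIC))
def inv(X): c,s=np.cos(RY),np.sin(RY); d=X[:2]-RK; return np.array([c*d[0]+s*d[1],-s*d[0]+c*d[1],X[2]]).round(4)
for n,P in dict(wall_in=(.0,.066,0),wall_out=(0,.074,0),rwall_in=(0,-.066,0),fin_tip_bot=(-.06,-.114,.014),fin_tip_top=(-.06,-.114,.06),bracket_end=(-.018,-.152,0),bar_end=(-.018,-.079,.013)).items(): print(n,np.round(pix(p,rk(*P)),1))
print(inv(ray(p,250,13,0)),inv(ray(p,260,13,0)))
```

```text
wall_in [257.6  14.7]
wall_out [249.5  14.7]
rwall_in [391.3  14.5]
fin_tip_bot [455.2  40.7]
fin_tip_top [476.9 -18.1]
bracket_end [482.1  26. ]
bar_end [409.5  12.2]
[0.0027 0.0738 0.    ] [0.0027 0.0639 0.    ]
```

View pics/w2c.png

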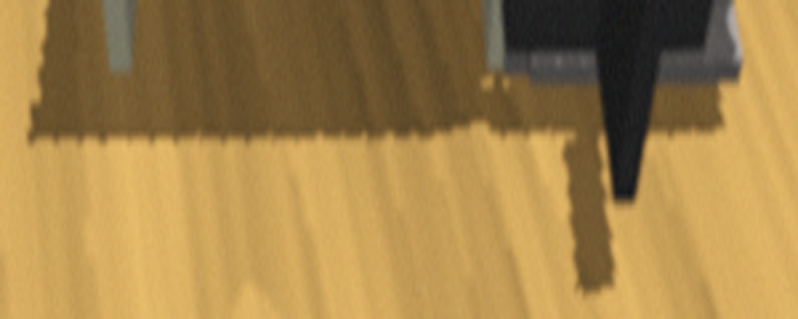

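The rack estimate is good to about 1 mm, and the walls sit 1 px right of the prediction. The fin sits about 10 mm towards +y, so the bolt is drawn slightly (about 9 mm), which still clears the mouth. The tray and bay are both centred at u≈326, so I can insert.

```bash
sed -i 's/RK=np.array(.*);/RK=np.array([.6073,.0932]);/' mv.py
python3 - <<'E'
from mv import *
for x in(-.11,-.02,.04,.067,.07): print(x,row(T(RY,rk(x-.095,0,.045),np.radians(40))))
E
```

```text
-0.11 [0.282, 0.005, 0.238, 0.0, 0.0, -0.001]
-0.02 [0.557, 0.004, 0.469, 0.0, 0.0, -0.001]
0.04 [0.741, 0.004, 0.623, 0.0, 0.0, -0.001]
0.067 [0.824, 0.004, 0.693, 0.0, 0.0, -0.001]
0.07 [0.833, 0.004, 0.7, 0.0, 0.0, -0.001]
```

Emit:
{"fn": "step_arm", "kwargs": {"motion": "0.09 0.003 0.076 0 0 0; 0.21 0.005 0.177 0 0 0; 0.33 0.005 0.278 0 0 0; 0.45 0.005 0.379 0 0 0; 0.557 0.005 0.469 0 0 0"}}

```text
clock: 6.58
tool_pos: [0.558, -0.1229, 0.1734]
orientation: [-0.212, 0.736, 0.585, 0.267]
contact_force: [-0.7, -6.5, 7.5]
opening: 0.0118
grasp_force: 30.0
```

Run:
```python
from mv import *
s=ctrl.observe();print(s['opening'],s['grasp_force'],s['contact_force'],s['tool_pos'],s['q'].round(2))
p=ctrl.capture('wrist');save(p,'w3')
for x in(-.02,.04,.067,.072): print(x,row(T(RY,rk(x-.095,0,.045),np.radians(40))))
```

```text
0.011781379964925617 30.001598596572876 [-0.71901221 -6.51318933  7.45204505] [ 0.55804606 -0.12292191  0.1733503 ] [-0.39  0.1   1.9   0.71  1.34 -0.4 ]
-0.02 [-0.011, -0.0, -0.009, 0.0, 0.0, -0.0]
0.04 [0.172, -0.001, 0.146, 0.0, 0.0, -0.0]
0.067 [0.255, -0.001, 0.215, 0.0, 0.0, -0.0]
0.072 [0.271, -0.001, 0.228, 0.0, 0.0, -0.0]
```

View pics/w3.png

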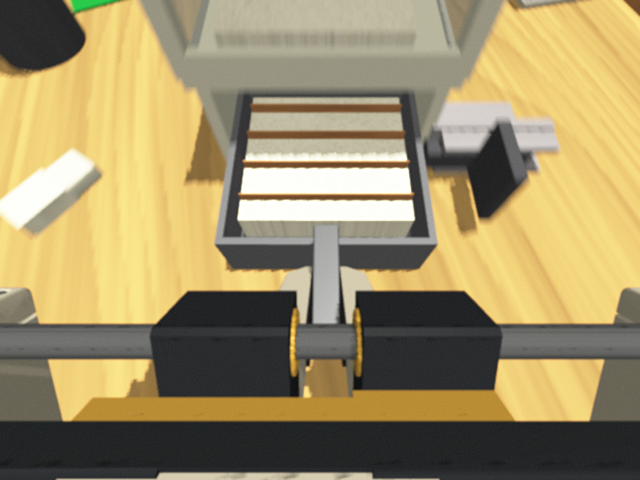

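The tray is entering the bay, centred between the walls (wall feet near u≈225 and 430), and the bolt bar is clear at (435,150). I'll push on to home.

Emit:
{"fn": "step_arm", "kwargs": {"motion": "0.06 0 0.05 0 0 0; 0.12 0 0.1 0 0 0; 0.18 0 0.151 0 0 0; 0.225 0 0.189 0 0 0; 0.25 0 0.21 0 0 0"}}

```text
clock: 7.25
tool_pos: [0.5764, -0.044, 0.1733]
orientation: [-0.212, 0.736, 0.585, 0.267]
contact_force: [-1.4, -6.0, 9.3]
opening: 0.0121
grasp_force: 30.0
```

Run:
```python
from mv import *
s=ctrl.observe();print(s['opening'],s['grasp_force'],s['contact_force'],s['tool_pos'],s['q'].round(2))
for x in(.067,.072): print(x,row(T(RY,rk(x-.095,0,.045),np.radians(40))))
```

```text
0.012111809511627934 30.002162754535675 [-1.4041349  -5.98015555  9.26751902] [ 0.57641112 -0.04404324  0.17327642] [-0.25  0.09  1.91  0.74  1.26 -0.3 ]
0.067 [0.015, -0.003, 0.015, 0.001, 0.001, -0.0]
0.072 [0.031, -0.003, 0.028, 0.001, 0.001, -0.0]
```

Emit:
{"fn": "step_arm", "kwargs": {"motion": "0.008 0 0.007 0 0 0; 0.015 0 0.013 0 0 0; 0.02 0 0.017 0 0 0; 0.02 0 0.017 0 0 0"}}

```text
clock: 7.75
tool_pos: [0.5779, -0.0391, 0.1734]
orientation: [-0.211, 0.736, 0.585, 0.267]
contact_force: [-1.1, -17.2, 10.8]
opening: 0.012
grasp_force: 30.0
```

Emit:
{"fn": "step_arm", "kwargs": {"motion": "0 0 0 0 0 0; 0 0 0 0 0 0; 0 0 0 0 0 0; 0 0 0 0 0 0; 0 0 0 0 0 0", "fingers": -0.2}}

```text
clock: 8.38
tool_pos: [0.5776, -0.0371, 0.1724]
orientation: [-0.213, 0.735, 0.585, 0.267]
contact_force: [-0.9, 0.0, 0.5]
opening: 0.0369
grasp_force: 0.0
```

Emit:
{"fn": "step_arm", "kwargs": {"motion": "0 0 -0.1 0 0 0; 0 0 -0.3 0 0 0; 0 0 -0.4 0 0 0; 0 0 -0.4 0 0 0"}}

```text
clock: 8.88
tool_pos: [0.5635, -0.1006, 0.2504]
orientation: [-0.212, 0.735, 0.585, 0.268]
contact_force: [0.1, -0.4, -0.3]
opening: 0.037
grasp_force: 0.0
```

Run:
```python
from mv import *
s=ctrl.observe();print(s['opening'],s['contact_force'],s['tool_pos'])
def inv(X): c,s=np.cos(RY),np.sin(RY); d=X[:2]-RK; return np.array([c*d[0]+s*d[1],-s*d[0]+c*d[1],X[2]]).round(4).tolist()
p=ctrl.capture('wrist');save(p,'w4')
for n in ['wrist','scene','top','wrist']:
  p=ctrl.capture(n)
  for k in ['tray_tab','tray','rack_edge','bolt_fin']:
    print(n,k,[(round(d['p'],2),inv(w(p,d['centre']))) for d in ctrl.spot_point(p,k)[:3]])
for P in [(-.028,0,.06),(-.048,0,.06),(-.105,0,.06)]: pass
print([np.round(pix(p,rk(*P)),1) for P in [(-.048,0,.06),(.002,0,.04),(.002,.06,.04),(.002,-.06,.04),(-.06,-.114,.06),(-.018,-.114,.06)]])
```

```text
0.037016606042590716 [ 0.06651444 -0.36538944 -0.27745258] [ 0.56347818 -0.10055556  0.25040419]
wrist tray_tab [(0.62, [-0.0284, -0.0001, 0.0431])]
wrist tray []
wrist rack_edge [(0.77, [-0.0095, -0.0005, 0.0746])]
wrist bolt_fin [(0.7, [-0.0358, -0.1004, 0.0432])]
scene tray_tab [(0.83, [-0.583, -0.0506, 0.0477]), (0.81, [-0.0234, 0.0011, 0.049]), (0.74, [-0.2364, 0.1742, 0.0477])]
scene tray [(0.91, [-0.3085, 0.2368, 0.003]), (0.69, [-0.538, -0.1264, 0.004])]
scene rack_edge [(0.75, [-0.0152, -0.001, 0.0759])]
scene bolt_fin [(0.82, [-0.04, -0.1017, 0.0469])]
top tray_tab [(0.79, [-0.5876, -0.0518, 0.0428])]
top tray [(0.93, [-0.3108, 0.236, -0.0001]), (0.81, [-0.5392, -0.1274, 0.0006])]
top rack_edge [(0.69, [-0.0129, -0.0023, 0.0763])]
top bolt_fin [(0.67, [-0.041, -0.1012, 0.0452]), (0.48, [-0.0141, -0.0034, 0.0765]), (0.39, [-0.2616, -0.2198, 0.0007])]
wrist tray_tab [(0.84, [-0.0264, -0.0002, 0.0454])]
wrist tray []
wrist rack_edge [(0.56, [-0.0113, 0.0004, 0.0751])]
wrist bolt_fin [(0.76, [-0.0359, -0.1033, 0.0431])]
[array([324.1, 260.7]), array([324.3, 212.4]), array([251.4, 212.5]), array([397.1, 212.4]), array([489.4, 276.9]), array([477.5, 222.7])]
```

View pics/w4.png

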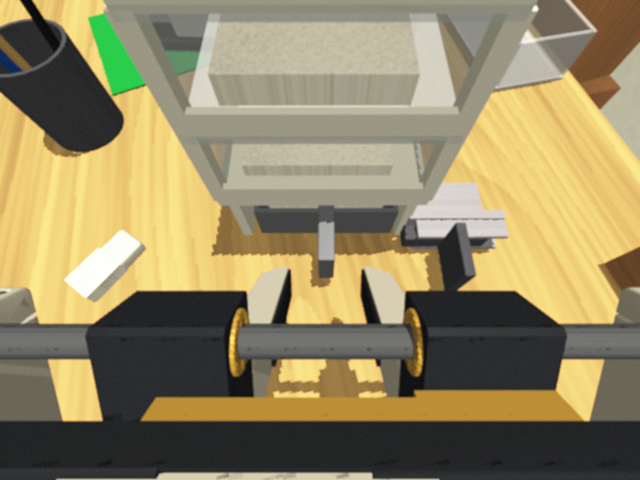

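The tray is home: the tab tip is at (326,270), its front is flush behind the deck edge, and the network puts the tab at rack x≈-0.027. The fin is at about (458,255), which is y≈-0.102, so the travel is about 12 mm. Next I'll pinch the fin.

Run:
```python
from mv import *
c=cur();print(row(T(RY,rk(-.044,-.102,.046),np.radians(40),.1)))
print(row(T(RY,rk(-.044,-.102,.046),np.radians(40),.0),T(RY,rk(-.044,-.102,.046),np.radians(40),.1)))
```

```text
[-0.05, 0.407, -0.05, -0.0, 0.0, -0.0]
[0.0, 0.0, 0.4, 0.0, 0.0, 0.0]
```

Emit:
{"fn": "step_arm", "kwargs": {"motion": "-0.05 0.2 -0.05 0 0 0; -0.05 0.35 -0.05 0 0 0; -0.05 0.405 -0.05 0 0 0; -0.05 0.405 -0.05 0 0 0", "fingers": 0}}

```text
clock: 10.42
tool_pos: [0.6581, -0.1396, 0.25]
orientation: [-0.214, 0.735, 0.585, 0.267]
contact_force: [-0.6, 0.3, -0.9]
opening: 0.0462
grasp_force: 0.0
```

Run:
```python
from mv import *
def inv(X): c,s=np.cos(RY),np.sin(RY); d=X[:2]-RK; return np.array([c*d[0]+s*d[1],-s*d[0]+c*d[1],X[2]]).round(4).tolist()
p=ctrl.capture('wrist');save(p,'w5')
print([(round(d['p'],2),inv(w(p,d['centre']))) for d in ctrl.spot_point(p,'bolt_fin')[:3]])
print(row(T(RY,rk(-.044,-.102,.046),np.radians(40),.0)))
```

```text
[(0.79, [-0.0379, -0.1036, 0.0465])]
[-0.0, 0.005, 0.399, -0.001, 0.0, -0.001]
```

View pics/w5.png

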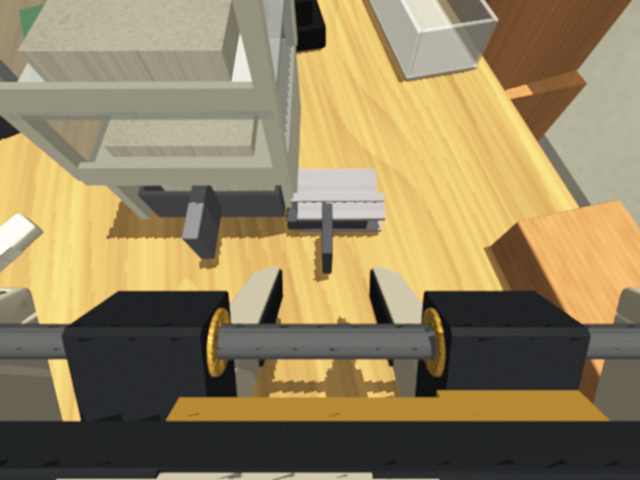

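The fin (327,240) is centred between the fingertips at (280,275) and (372,275), and the tab is well clear at (200,230). I'll go in and pinch.

Emit:
{"fn": "step_arm", "kwargs": {"motion": "0 0 0.15 0 0 0; 0 0.003 0.3 0 0 0; 0 0.003 0.4 0 0 0; 0 0.003 0.4 0 0 0"}}

```text
clock: 11.02
tool_pos: [0.6725, -0.0763, 0.1729]
orientation: [-0.214, 0.735, 0.585, 0.266]
contact_force: [0.8, 0.1, 0.3]
opening: 0.0468
grasp_force: 0.0
```

Emit:
{"fn": "step_arm", "kwargs": {"motion": "0 0 0 0 0 0; 0 0 0 0 0 0; 0 0 0 0 0 0; 0 0 0 0 0 0; 0 0 0 0 0 0", "fingers": -1}}

```text
clock: 11.65
tool_pos: [0.6731, -0.0774, 0.1741]
orientation: [-0.213, 0.735, 0.585, 0.267]
contact_force: [-1.5, -2.2, 2.2]
opening: 0.0076
grasp_force: 30.0
```

Emit:
{"fn": "step_arm", "kwargs": {"motion": "0 -0.03 0 0 0 0; 0 -0.06 0 0 0 0; 0 -0.09 0 0 0 0; 0 -0.12 0 0 0 0; 0 -0.12 0 0 0 0"}}

```text
clock: 12.28
tool_pos: [0.643, -0.0705, 0.1742]
orientation: [-0.213, 0.735, 0.585, 0.267]
contact_force: [-2.8, -6.3, 3.9]
opening: 0.0078
grasp_force: 30.0
```

Emit:
{"fn": "step_arm", "kwargs": {"motion": "0 -0.006 0 0 0 0; 0 -0.012 0 0 0 0; 0 -0.012 0 0 0 0"}}

```text
clock: 12.65
tool_pos: [0.6404, -0.0699, 0.1742]
orientation: [-0.213, 0.735, 0.585, 0.267]
contact_force: [-1.0, -6.4, 3.3]
opening: 0.0074
grasp_force: 30.0
```

Emit:
{"fn": "step_arm", "kwargs": {"motion": "0 -0.006 0 0 0 0; 0 -0.012 0 0 0 0; 0 -0.012 0 0 0 0"}}

```text
clock: 13.02
tool_pos: [0.6387, -0.0695, 0.1743]
orientation: [-0.211, 0.736, 0.585, 0.269]
contact_force: [23.7, -4.0, -8.9]
opening: 0.0081
grasp_force: 30.0
```

Run:
```python
from mv import *
def inv(X): c,s=np.cos(RY),np.sin(RY); d=X[:2]-RK; return np.array([c*d[0]+s*d[1],-s*d[0]+c*d[1],X[2]]).round(4).tolist()
c=cur(); g=c[0]+c[1].apply([0,0,.167]); print(inv(g), ctrl.observe()['contact_force'])
```

```text
[-0.0443, -0.0679, 0.0462] [23.6666361  -3.98045423 -8.86845594]
```

The end stop is felt (+24 N), with the fin at y≈-0.068 against -0.069 when shut. I'll release and retreat.

Emit:
{"fn": "step_arm", "kwargs": {"motion": "0 0 0 0 0 0; 0 0 0 0 0 0; 0 0 0 0 0 0; 0 0 0 0 0 0; 0 0 0 0 0 0", "fingers": -0.3}}

```text
clock: 13.65
tool_pos: [0.638, -0.0691, 0.1739]
orientation: [-0.213, 0.735, 0.585, 0.267]
contact_force: [0.3, -0.1, -0.3]
opening: 0.0326
grasp_force: 0.0
```

Emit:
{"fn": "step_arm", "kwargs": {"motion": "0 0 -0.1 0 0 0; 0 0 -0.3 0 0 0; 0 0 -0.5 0 0 0; 0 0 -0.6 0 0 0; 0 0 -0.6 0 0 0"}}

```text
clock: 14.28
tool_pos: [0.6166, -0.1639, 0.2903]
orientation: [-0.212, 0.735, 0.585, 0.268]
contact_force: [0.1, 0.6, 0.1]
opening: 0.0327
grasp_force: 0.0
```

Run:
```python
from mv import *
def inv(X): c,s=np.cos(RY),np.sin(RY); d=X[:2]-RK; return np.array([c*d[0]+s*d[1],-s*d[0]+c*d[1],X[2]]).round(4).tolist()
for n in ['wrist','scene']:
  p=ctrl.capture(n)
  if n=='wrist': save(p,'w6')
  for k in ['tray_tab','bolt_fin','stapler','eraser','pens','tape','punch','stamp']:
    print(n,k,[(round(d['p'],2),inv(w(p,d['centre'])) if k in('tray_tab','bolt_fin') else w(p,d['centre']).round(3).tolist()) for d in ctrl.spot_point(p,k)[:2]])
print(ctrl.observe()['contact_force'])
```

```text
wrist tray_tab [(0.91, [-0.0276, 0.0016, 0.0446]), (0.58, [-0.036, -0.0657, 0.0455])]
wrist bolt_fin [(0.71, [-0.0381, -0.0683, 0.0447]), (0.51, [-0.0255, 0.0011, 0.0416])]
wrist stapler []
wrist eraser [(0.68, [0.418, 0.103, 0.005])]
wrist pens []
wrist tape []
wrist punch []
wrist stamp []
scene tray_tab [(0.73, [-0.5858, -0.0492, 0.0512]), (0.63, [-0.0249, -0.0006, 0.0476])]
scene bolt_fin [(0.89, [-0.0394, -0.0675, 0.0463]), (0.72, [-0.2635, -0.2171, 0.0038])]
scene stapler [(0.96, [0.76, -0.21, 0.005])]
scene eraser [(0.53, [0.414, 0.107, 0.006])]
scene pens [(0.45, [0.601, 0.069, 0.051])]
scene tape [(0.93, [0.69, 0.337, 0.002])]
scene punch [(0.84, [0.501, 0.415, 0.004])]
scene stamp [(0.62, [0.351, -0.527, 0.003])]
[-0.37802422 -0.69871808 -0.18008526]
```

View pics/w6.png

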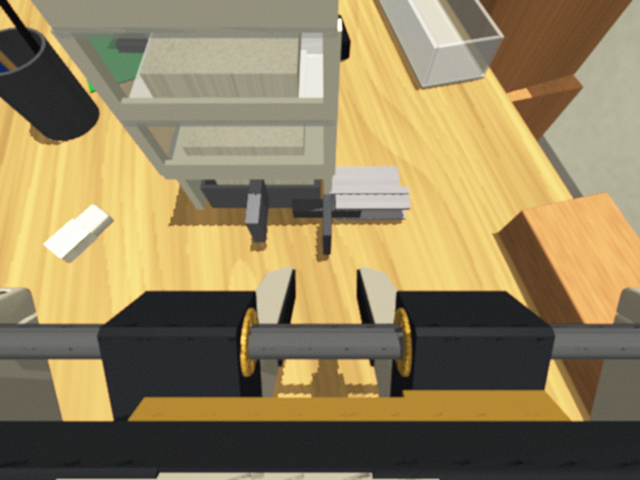

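The bolt bar now reaches across the tray's corner (end at about (293,208), fin at (327,225)). The tab is at (257,210) with the tray home, and the bystanders are where they started. Handing in.

```bash
python3 -c "
from rig import ctrl
print(ctrl.sign_off())"
```

```text
the job is handed in; nothing more can be done
None
```

The tray is fully home in the bottom bay with its tab outwards, the bolt is shut in front of it (travel about 45 mm, end stop felt), and no other item I could check had moved; the job is handed in at about 14 s, though the hand-in gave no verdict.

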